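# Seat the mould-insert carrier on its cone, groove and flat

### The arm

A 6-joint arm with a two-finger parallel gripper is mounted at the origin on the work surface. World frame = base frame: x ahead of the robot, y to its left, z up, the work surface at z = 0. Lengths are in mm, angles in rad, forces in N, time in s.
With the tool pointing down it reaches from about 375 to 925 mm from the base axis. Payload 5.7 kg.
Tool frame: the origin (TCP) lies on the mounting face of the last link; the fingertips stand 173 mm ahead of it and the grasp point (between the pads) lies 155 mm ahead of it; x points along the fingers, y is the direction in which the jaws open and shut, and the axes are right-handed (so a half turn about x gives the same grasp; the last joint's range is limited). The gripper opens to 85 mm and grips with 20 to 120 N. Pads are 22 mm wide; open, the fingers measure 114 mm over their backs; the gripper's body (76 mm by 85 mm) begins 54 mm behind the grasp point. The pads swing forward as they close: fully open they stand 13 mm farther back than shut.
Start: joints at [-1.329, 0.359, 1.51, -0, 1.272, -0.115], TCP at [209.554, -562.203, 404.667] pointing down, gripper open.
Joint ranges: [-2.97, 2.97], [-1.01, 2.36], [0.21, 2.38], [-0.96, 4.11], [0.2, 2.71], [-2.98, 2.98]. Speed limits (rad/s): [2.39, 2.39, 3.14, 3.14, 3.14, 3.14].

### API

Orientations are given as a unit quaternion [w, x, y, z].
In Python, from cell import r gives the robot as it stands.
- The arm moves only by the tool apply_moves, never from a script. Its argument "moves" is text: rows parted by semicolons, each of 4 numbers parted by spaces: the shift along the tool's x, y, z in units of 40 mm (1.0 is 40 mm), then the turn about the tool's x in units of 6 degrees (1.0 is 6 degrees). A call has 1 to 20 rows; each row is the pose to reach, as a shift and turn from the pose commanded when the call began, along the tool's axes at that moment; what a row does not reach only later rows make up. A row lasts 1/12 s, in which the tool goes at most 41.7 mm and 7.16 degrees, less where a joint would pass 70% of its speed; a pose out of reach is approached as far as the arm can. A call with a gripper value outside its range is refused whole. "fingers" is the opening, from 0 (shut) to 1 (fully open), set as the call begins (left out, the last holds). The fingers move at their own pace and stop on an object; "grip_force" is the grip in N (left out, the last holds). Time passes only in rows, so rows that repeat a pose let the fingers close. It gives the time, the measured TCP pose, the force and the opening at its end, in the units of the state.
- r.observe(): the state, without advancing time (a new reading comes with each control period).
- r.capture(name): name is "side" or "top"; returns a dict with "frame" (420x560x3 uint8, blue, green, red), "fx", "fy", "cx", "cy" (pixels), "distortion" ([k1, k2, p1, p2, k3] as OpenCV has them; the pictures are not rectified), "rvec" (rotation vector, rad) and "tvec" (3), from world to camera coordinates, as OpenCV has them. Camera axes: x right, y down, z forward; pixel columns grow to the right and rows downward; lengths in mm; the calibration is good to about 2 mm. A picture is of the moment at which its call begins. There is no depth.
- r.job_done(): hands the job in, once; it reports no verdict.
The state is a dict: "t": time; "joint_pos": joint angles; "joint_velocities": joint speeds; "joint_torque": joint torques, N m; "ee_pos": TCP position; "tcp_rot": TCP orientation; "ft_force": force on the tool from outside, world axes, zero at the start; "wrist_torque": the same for the moment, N m; "grip_width": finger opening in mm.
Only numpy, scipy, OpenCV 4.12 (cv2) and the standard library are available. Lean on these libraries where they do the work, as an engineer would, in place of code of your own. Each camera call takes 0.05 s, during which the arm holds its last target.

### The job

Pick up the mould insert on its three-footed carrier plate and settle it on the kinematic seats of the XY stage: nose foot in the cone, left foot in the groove, right foot on the flat, all three feet fully home with nothing hanging up on a flank, then let go and stand clear. The slides have been left off centre by an unknown amount, so feel it in gently: the seats are lapped and must never carry more than 25 N. Leave the other things on the bench alone.

Things in the scene. Friction and masses are not known exactly. Their poses are not given: they have to be found in the camera images.
- insert_mid (a point): Grasp here: centre of a steel mould insert (48 mm in x, 36 in y, 32 high; last 14 mm at +x milled 14 mm lower) fixed on a loose carrier plate (8 mm thick, 126 x 100 mm, rounded 48 mm wide nose at +x). 16 mm above the plate's top, 48 above the bottom of its feet. x to the nose, y left, z up. 0.55-0.75 kg, balanced here. At home: 101.3 mm above the bench, over the seat plate's middle
- foot_nose (a point): Centre of the ball foot under the nose: x +46, y 0, z -40 mm from insert_mid. The three feet are equal 16 mm steel balls on 11 mm shanks, 16 mm below the plate. Its seat: a 90 degree cone, 28 mm across the mouth, mouth 64 mm above the bench, in a 36 mm round boss at x +46, y 0 of the seat plate
- foot_left (a point): Centre of the left rear ball foot: x -40, y +36, z -40 mm from insert_mid. Its seat: a 90 degree V groove 28 mm wide at the mouth, mouth 64 mm above the bench, in a block 36 mm long, at x -40, y +36 of the seat plate and running toward the cone. Off centre in cone or groove, a foot hangs up about as many mm high as it is off; dry steel grips, so it seldom slides in by its own weight
- foot_right (a point): Centre of the right rear ball foot: x -40, y -36, z -40 mm from insert_mid. Its seat: a flat pad, 36 mm round, top 53.3 mm above the bench, at x -40, y -36 of the seat plate. With all feet home the three ball centres are 61.3 mm above the bench
- stage: XY stage fixed on the bench (its top, z 0); origin: centre of the underside of the bottom block (150 x 130 mm), x toward the cone's end, z up. On it a cross slide and, on that, the seat plate (142 x 126 mm, top face 48 mm up), axes parallel to the block's. Each is locked by friction up to 10 mm off the block's centre, one in x, one in y; that setting is not measured
- spray_mid (a point): bystander: white spray bottle with a green head, 72 mm round, 176 mm tall; point on its axis 70 mm up
- grinder_mid (a point): bystander: red pencil grinder lying on the bench, 20 mm thick, 175 mm long; a point in the middle of its body, 10 mm up
- block_mid (a point): bystander: stepped steel die block, 70 x 60 x 46 mm; a point in its middle, 20 mm up
Mind the look-alikes: they are no part of the job. What is shaped like the part that bears insert_mid but black is not meant.

How it is judged (in metres and radians):
At the end, for the whole second after the job is handed in: the carrier stands at rest on the stage's seats, nose over the cone: each of the three ball feet within 1.5 mm of its home height, the carrier within 15 mm of the stage's centre and parallel to it within 0.06 rad (z of foot_nose in the frame of stage between 0.0598 and 0.0628 m and z of foot_left in the frame of stage between 0.0598 and 0.0628 m and z of foot_right in the frame of stage between 0.0598 and 0.0628 m and x of foot_nose in the frame of stage above 0.034 m and horizontal distance between insert_mid and stage below 0.015 m and angle between the x axis of insert_mid and the x axis of stage, either way round below 0.06 rad and contact force between carrier and stage above 3 N and linear speed of carrier below 0.01 m/s); the robot touches nothing.
It fails at once if the carrier bears on the stage with more than 30 N (contact force between carrier and stage above 30 N).
It fails at once if a bystander is moved by more than 25 mm (distance of any of spray_mid, grinder_mid, block_mid from where it was at the start of the episode above 0.025 m).
It also fails if it takes over 51 s, if anything falls off the work surface, if the arm or the gripper's body presses on something with over 40 N, if the wrist force passes 120 N, or if a joint passes its speed limit or range.

## Working session

There is one attempt and no reset: what is moved stays moved. The work goes in short steps, Python scripts to look and compute and a tool call to move; the robot and the scene stay as the last step left them, time stands still between calls to the robot, and variables do not carry over. Pictures are saved under pics/ and viewed, and the job is handed in when it is done.

Besides the shell and the picture viewer there is one more tool, called after "Request:" by a JSON object that holds its "method" and its "body". apply_moves: Moves the arm, as the interface text tells. Its arguments: {"type":"object","properties":{"moves":{"type":"string"},"fingers":{"type":"number"},"grip_force":{"type":"number"}},"required":["moves"]}

```bash
ls; mkdir -p pics; python3 - <<'E'
from cell import r
import cv2,json
print(r.observe())
for n in("side","top"):
    c=r.capture(n); cv2.imwrite(f"pics/{n}0.png",c["frame"]); print({k:v for k,v in c.items() if k!="frame"})
E
```

```text
pics
{'t': 0.0, 'joint_pos': array([-1.32912411e+00,  3.59497026e-01,  1.51142528e+00,  1.47374860e-05,
        1.27250271e+00, -1.15061047e-01]), 'joint_velocities': array([ 2.69272586e-04,  3.90092749e-04, -2.95808173e-04,  6.24342253e-04,
       -1.13564374e-03,  5.54128726e-05]), 'joint_torque': array([-2.85889932e-03, -5.27625024e+01, -2.78628838e+01, -2.59305116e-04,
        1.33547519e-02, -5.94465678e-05]), 'ee_pos': array([ 209.45980825, -561.86785926,  403.86076703]), 'tcp_rot': array([-0.12480813, -0.69585236, -0.12610184,  0.69592439]), 'ft_force': array([-0.44353114, -0.66244207,  0.00372932]), 'wrist_torque': array([ 0.00811543,  0.00350481, -0.00883195]), 'grip_width': 85.66768572712273}
{'fx': 436.80669757237604, 'fy': 436.80669757237604, 'cx': 277.57128473026626, 'cy': 219.5065179844007, 'distortion': array([-0.14254048,  0.        ,  0.        ,  0.        ,  0.        ]), 'rvec': array([ 0.50792145, -2.73825866,  1.1164675 ]), 'tvec': array([480.06005473, 205.56911649, 865.73892962])}
{'fx': 400.98896887685447, 'fy': 400.98896887685447, 'cx': 280.74029021667917, 'cy': 213.9911318587192, 'distortion': array([-0.0832743,  0.       ,  0.       ,  0.       ,  0.       ]), 'rvec': array([ 2.14553711, -2.12907535,  0.21160181]), 'tvec': array([-21.87846996, 525.09801631, 924.88598695])}
```

View pics/side0.png

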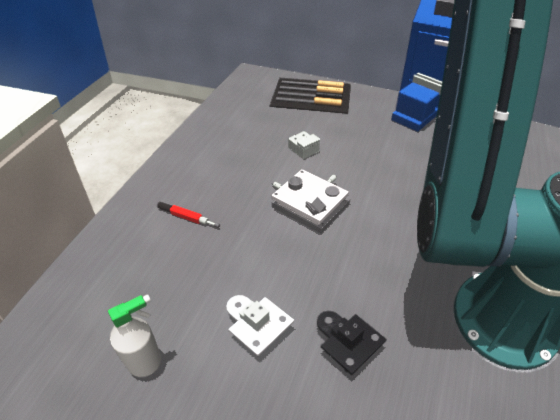

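View pics/top0.png

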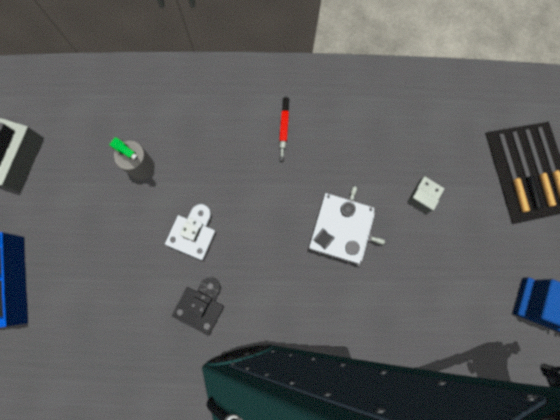

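The white carrier is at about (190,232) in top and (260,322) in side. The black look-alike sits beside it. The stage is at about (342,229) in top and (310,197) in side. I'll enlarge those areas.

```bash
python3 - <<'E'
import cv2
t=cv2.imread("pics/top0.png");s=cv2.imread("pics/side0.png")
def crop(im,x,y,w,h,k,name):
    o=cv2.resize(im[y:y+h,x:x+w],None,fx=k,fy=k,interpolation=cv2.INTER_CUBIC)
    for i in range(0,w,10):
        cv2.line(o,(i*k,0),(i*k,6),(0,0,255),1); cv2.putText(o,str(x+i),(i*k,16),0,.35,(0,255,255),1)
    for j in range(0,h,10):
        cv2.line(o,(0,j*k),(6,j*k),(0,0,255),1); cv2.putText(o,str(y+j),(8,j*k+4),0,.35,(0,255,255),1)
    cv2.imwrite(f"pics/{name}.png",o)
crop(t,155,195,70,70,8,"tc");crop(t,300,180,90,90,6,"ts")
crop(s,215,285,90,75,8,"sc");crop(s,260,160,100,75,8,"ss")
E
```

```text
(no output)
```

View pics/tc.png

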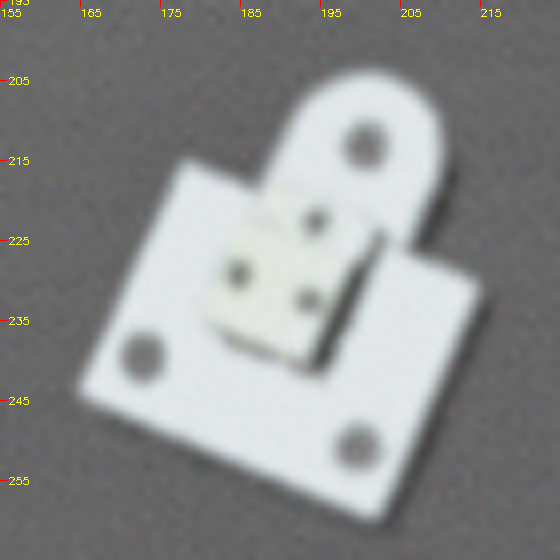

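View pics/ts.png

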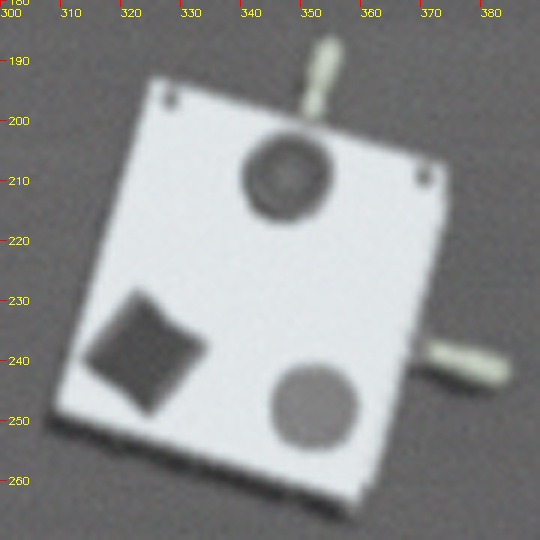

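View pics/sc.png

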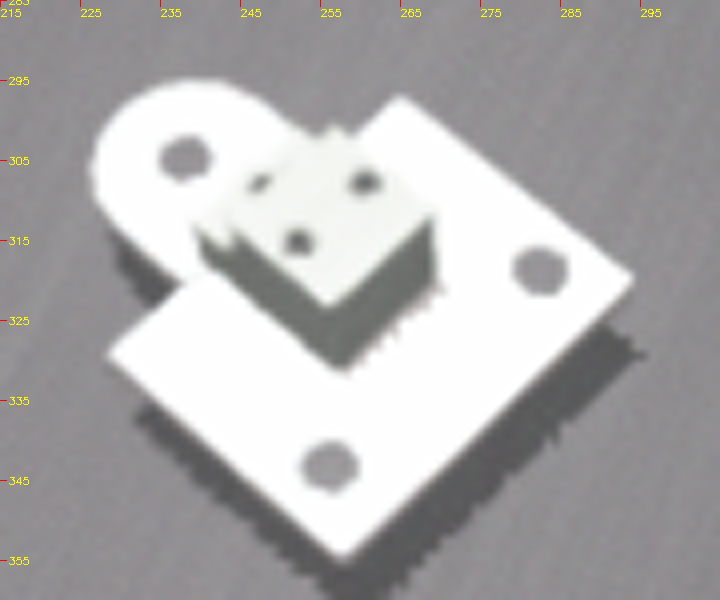

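View pics/ss.png

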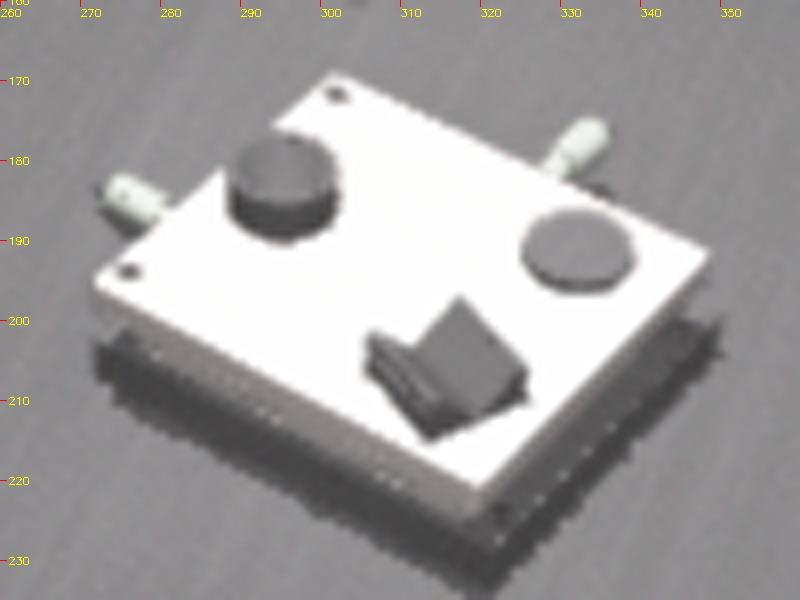

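```bash
cat > h.py <<'E'
import numpy as np,cv2
from scipy.optimize import least_squares
from scipy.spatial.transform import Rotation as R
CAM={"side":dict(f=436.80669757237604,c=(277.57128473026626,219.5065179844007),k=-0.14254048,r=[0.50792145,-2.73825866,1.1164675],t=[480.06005473,205.56911649,865.73892962]),
"top":dict(f=400.98896887685447,c=(280.74029021667917,213.9911318587192),k=-0.0832743,r=[2.14553711,-2.12907535,0.21160181],t=[-21.87846996,525.09801631,924.88598695])}
def proj(P,n):
    c=CAM[n];K=np.array([[c["f"],0,c["c"][0]],[0,c["f"],c["c"][1]],[0,0,1.]])
    return cv2.projectPoints(np.asarray(P,float).reshape(-1,3),np.array(c["r"]),np.array(c["t"]),K,np.array([c["k"],0,0,0,0]))[0][:,0]
def plane(uv,n,z):
    c=CAM[n];K=np.array([[c["f"],0,c["c"][0]],[0,c["f"],c["c"][1]],[0,0,1.]])
    q=cv2.undistortPoints(np.array([[uv]],float),K,np.array([c["k"],0,0,0,0]))[0,0]
    M=cv2.Rodrigues(np.array(c["r"]))[0];C=-M.T@np.array(c["t"]);d=M.T@np.array([q[0],q[1],1]);return C+d*(z-C[2])/d[2]
def fit(obs,x0,zfree=False):
    # obs: list (cam,u,v,lx,ly,wz)
    def P(p):
        c,s=np.cos(p[2]),np.sin(p[2]);return np.array([[p[0]+c*o[3]-s*o[4],p[1]+s*o[3]+c*o[4],o[5]] for o in obs])
    def f(p):
        Q=P(p);return np.concatenate([proj(Q[i],o[0])[0]-np.array(o[1:3]) for i,o in enumerate(obs)])
    s=least_squares(f,x0,x_scale=[100,100,1],loss="soft_l1");return s.x,f(s.x).reshape(-1,2)
def tool(q):
    return R.from_quat([q[1],q[2],q[3],q[0]]).as_matrix()
E
cat > fit0.py <<'E'
from h import *
k=.44
car=[("top",200.75,213.25,46,0,32),("top",172.75,239.6,-40,36,32),("top",199.6,250.75,-40,-36,32),("top",164.75,244,-56,50,32),("top",202.25,260.25,-56,-50,32),
("side",238.25,304.75,46,0,32),("side",256.1,343.25,-40,36,32),("side",282.5,318.9,-40,-36,32),("side",257.9,354.75,-56,50,32),("side",294.25,319.9,-56,-50,32)]
st=[("top",325.3,193,71,63,48),("top",374.7,207.5,71,-63,48),("top",359.7,263.8,-71,-63,48),("top",309.5,248,-71,63,48),("top",352.3,247.8,-40,-36,53.3),("top",347.7,209.6,46,0,64),
("side",271.6,195,71,63,48),("side",302.1,168.75,71,-63,48),("side",349,191.25,-71,-63,48),("side",319.75,221.25,-71,63,48),("side",332.25,190.9,-40,-36,53.3),("side",295.5,180.9,46,0,64)]
for nm,o in(("car",car),("stage",st)):
    o=[(a,u-k,v-k,x,y,z) for a,u,v,x,y,z in o]
    for sel in("top","side",None):
        oo=[q for q in o if sel in(None,q[0])]
        c0=np.mean([plane(q[1:3],q[0],q[5]) for q in oo],0)
        best=min((fit(oo,[c0[0],c0[1],a]) for a in(-3,-1.5,0,1.5)),key=lambda b:np.abs(b[1]).sum())
        print(nm,sel,best[0].round(3),"\n",best[1].round(1).tolist())
E
python3 fit0.py; python3 -c "
from h import *
print(tool([-0.12480813, -0.69585236, -0.12610184,  0.69592439]).round(4))"
```

```text
car top [ 4.86041e+02  1.97274e+02 -3.84000e-01] 
 [[-0.1, 0.1], [0.0, 0.3], [0.0, 0.5], [0.1, -0.3], [-0.1, -0.7]]
car side [ 4.86026e+02  1.97556e+02 -3.81000e-01] 
 [[0.2, 0.4], [0.4, 0.4], [0.3, 0.3], [-0.5, -0.7], [-0.4, -0.4]]
car None [ 4.86043e+02  1.97418e+02 -3.83000e-01] 
 [[-0.2, 0.1], [-0.0, 0.3], [-0.0, 0.5], [0.1, -0.3], [-0.1, -0.7], [0.3, 0.3], [0.4, 0.4], [0.3, 0.3], [-0.6, -0.8], [-0.4, -0.4]]
stage top [ 4.93384e+02 -1.65679e+02 -2.89000e-01] 
 [[-0.1, 0.1], [-0.3, 0.4], [-0.1, -0.1], [-0.4, 0.4], [0.3, -0.0], [0.7, -0.8]]
stage side [ 4.93659e+02 -1.66325e+02 -2.99000e-01] 
 [[-0.0, -0.0], [-0.1, 0.4], [-0.2, 0.6], [0.1, -0.5], [0.2, -0.1], [-0.0, -0.1]]
stage None [ 493.483 -165.893   -6.576] 
 [[0.1, -0.1], [-0.1, 0.5], [-0.2, -0.1], [-0.4, 0.2], [0.3, -0.0], [0.8, -0.8], [0.0, 0.2], [-0.3, 0.6], [-0.2, 0.5], [0.4, -0.4], [0.2, -0.1], [-0.1, 0.1]]
[[-4.000e-04  3.492e-01 -9.370e-01]
 [ 1.800e-03 -9.370e-01 -3.492e-01]
 [-1.000e+00 -1.800e-03 -2.000e-04]]
```

```bash
cat >> h.py <<'E'
def state():
    from cell import r
    o=r.observe();T=tool(o["tcp_rot"]);return o,T
def to(x,y,z,ang,o=None):
    """units for TCP target x,y,z, tool-y world angle"""
    o,T=state();p=o["ee_pos"]
    d=T.T@(np.array([x,y,z])-p)
    cur=np.arctan2(T[1,1],T[0,1]);da=(ang-cur+np.pi)%(2*np.pi)-np.pi
    print("t",round(o["t"],2),"pos",p.round(2),"ang",cur.round(4),"units",(d/40).round(3),"turn",round(-np.degrees(da)/6,3),"F",o["ft_force"].round(2),"M",o["wrist_torque"].round(3),"grip",round(o["grip_width"],2),"down",T[:,0].round(4))
E
python3 -c "
from h import *
to(500,-150,380,-1.214); to(486,197.4,300,1.188)"
```

```text
t 0.1 pos [ 209.47 -561.89  403.95] ang -1.214 units [  0.612  -7.111 -10.402] turn -0.0 F [-0.81 -0.3   0.62] M [ 0.017 -0.021 -0.017] grip 85.15 down [-4.0e-04  1.6e-03 -1.0e+00]
t 0.1 pos [ 209.47 -561.89  403.95] ang -1.214 units [  2.627 -15.368 -13.107] turn -22.937 F [-0.81 -0.3   0.62] M [ 0.017 -0.021 -0.017] grip 85.15 down [-4.0e-04  1.6e-03 -1.0e+00]
```

Request:
{"method": "apply_moves", "body": {"moves": "0 -0.7 -1 -1;0 -1.4 -2 -2;0 -2.1 -3 -3;0.1 -2.8 -4 -4;0.1 -3.5 -5 -5;0.2 -4.2 -6 -6;0.3 -4.9 -7 -7;0.4 -5.6 -8 -8;0.5 -6.3 -9.2 -9;0.6 -7.1 -10.4 -10;0.7 -7.9 -10.6 -11;0.8 -8.7 -10.9 -12;0.9 -9.5 -11.2 -13;1 -10.3 -11.4 -14;1 -11.1 -11.7 -15;1 -11.9 -12 -16;1 -12.8 -12.3 -17;1 -13.7 -12.5 -18;1 -14.5 -12.8 -19;1 -15.37 -13.1 -20", "fingers": 1}}

```text
t: 1.77
ee_pos: [485.2, 189.4, 364.5]
tcp_rot: [0.666, 0.237, 0.666, -0.238]
ft_force: [1.5, -0.1, 1.1]
grip_width: 85.6
```

```bash
python3 -c "
from h import *
to(486,197.4,290,1.188)"
```

```text
t 1.77 pos [485.24 189.4  364.47] ang 0.8857 units [ 1.862  0.168 -0.111] turn -2.887 F [ 1.51 -0.15  1.08] M [0.046 0.013 0.004] grip 85.55 down [-7.e-04 -2.e-04 -1.e+00]
```

Request:
{"method": "apply_moves", "body": {"moves": "0.5 0 0 -1;1 0 0 -2;1 0 0 -2.9;1 0 0 -2.9;1 0 0 -2.9;1 0 0 -2.9"}}

```text
t: 2.27
ee_pos: [486.4, 187.3, 325.1]
tcp_rot: [0.694, 0.137, 0.693, -0.137]
ft_force: [0.6, -0.2, 0.1]
grip_width: 85.2
```

```bash
python3 -c "
from h import *
to(486,197.4,250,1.188)
from cell import r
for n in('top','side'):
    f=r.capture(n)['frame'];cv2.imwrite(f'pics/{n}1.png',f)
"
```

```text
t 2.27 pos [486.39 187.32 325.13] ang 1.181 units [ 1.878  0.228 -0.106] turn -0.067 F [ 0.56 -0.21  0.07] M [ 0.003 -0.014  0.016] grip 85.23 down [ 8.e-04  3.e-04 -1.e+00]
```

View pics/side1.png

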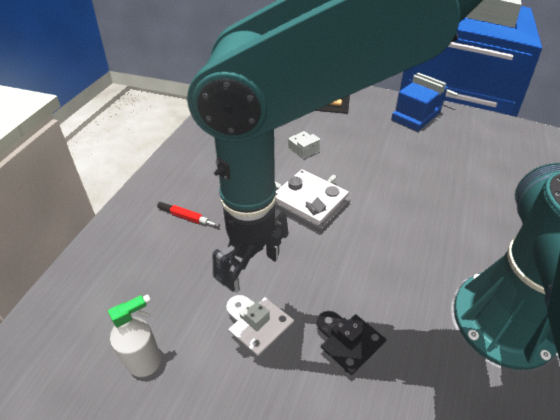

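View pics/top1.png

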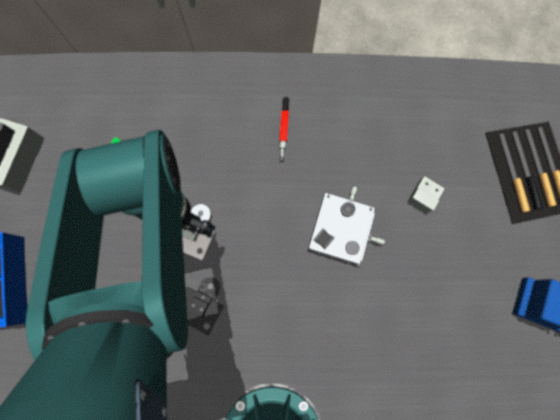

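Request:
{"method": "apply_moves", "body": {"moves": "0.5 0.23 -0.1 -0.07;1 0.23 -0.1 -0.07;1.5 0.23 -0.1 -0.07;1.9 0.23 -0.1 -0.07;1.9 0.23 -0.1 -0.07;1.9 0.23 -0.1 -0.07;1.9 0.23 -0.1 -0.07"}}

```text
t: 2.95
ee_pos: [486.4, 197.4, 249.7]
tcp_rot: [0.695, 0.134, 0.694, -0.133]
ft_force: [1.0, -0.4, -0.1]
grip_width: 85.2
```

```bash
python3 -c "
from h import *
to(486,197.4,207,1.188)
from cell import r
for n in('top','side'):
    f=r.capture(n)['frame'];f=f[180:350,150:320] if n=='top' else f[190:390,170:370];cv2.imwrite(f'pics/{n}2.png',cv2.resize(f,None,fx=3,fy=3))
"
```

```text
t 2.95 pos [486.44 197.43 249.72] ang 1.1906 units [ 1.068 -0.006 -0.011] turn 0.025 F [ 1.03 -0.4  -0.09] M [ 0.005 -0.022  0.004] grip 85.22 down [ 1.4e-03  5.0e-04 -1.0e+00]
```

View pics/side2.png

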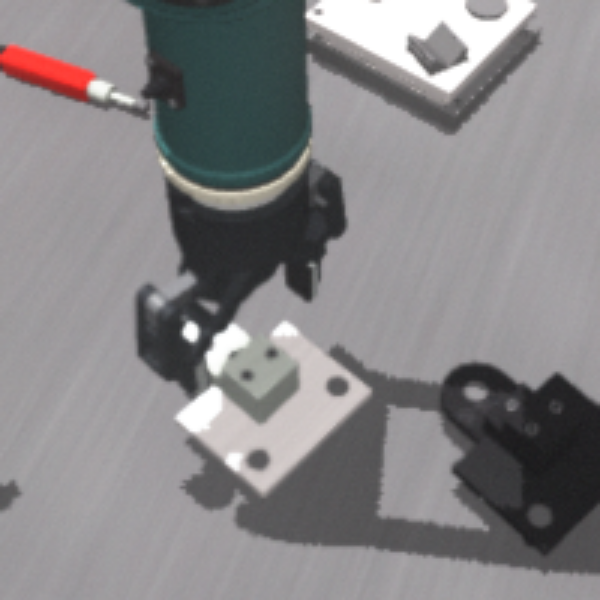

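The jaws straddle the insert, one on each long side, so I'm descending.

Request:
{"method": "apply_moves", "body": {"moves": "0.4 0 -0.01 0;0.8 0 -0.01 0;1 0 -0.01 0;1.05 0 -0.01 0;1.05 0 -0.01 0;1.05 0 -0.01 0"}}

```text
t: 3.55
ee_pos: [485.8, 197.7, 207.4]
tcp_rot: [0.695, 0.134, 0.694, -0.133]
ft_force: [0.3, -1.2, 0.3]
grip_width: 85.2
```

Request:
{"method": "apply_moves", "body": {"moves": "0 0 0 0;0 0 0 0;0 0 0 0;0 0 0 0", "fingers": 0.5, "grip_force": 30}}

```text
t: 3.88
ee_pos: [485.6, 197.6, 207.1]
tcp_rot: [0.695, 0.133, 0.694, -0.133]
ft_force: [-0.2, -0.4, 0.1]
grip_width: 43.0
```

```bash
python3 -c "
from h import *
to(486,197.4,207,1.188)"
```

```text
t 3.88 pos [485.62 197.63 207.12] ang 1.1914 units [ 0.003 -0.002  0.011] turn 0.033 F [-0.2  -0.43  0.12] M [0.03  0.025 0.022] grip 43.0 down [ 7.e-04  3.e-04 -1.e+00]
```

Request:
{"method": "apply_moves", "body": {"moves": "0 0 0 0;0 0 0 0;0 0 0 0;0 0 0 0;0 0 0 0;0 0 0 0", "fingers": 0, "grip_force": 50}}

```text
t: 4.38
ee_pos: [485.6, 197.7, 207.1]
tcp_rot: [0.695, 0.133, 0.694, -0.133]
ft_force: [-1.6, -0.1, 5.2]
grip_width: 35.4
```

```bash
python3 -c "
from h import *
to(486,197.4,207,1.188)
from cell import r
for n in('top','side'):
    f=r.capture(n)['frame'];f=f[180:350,150:320] if n=='top' else f[190:390,170:370];cv2.imwrite(f'pics/{n}3.png',cv2.resize(f,None,fx=3,fy=3))
"
```

```text
t 4.38 pos [485.57 197.66 207.12] ang 1.1918 units [ 0.003 -0.002  0.012] turn 0.036 F [-1.56 -0.13  5.22] M [0.091 0.182 0.236] grip 35.39 down [ 5.e-04  2.e-04 -1.e+00]
```

View pics/side3.png

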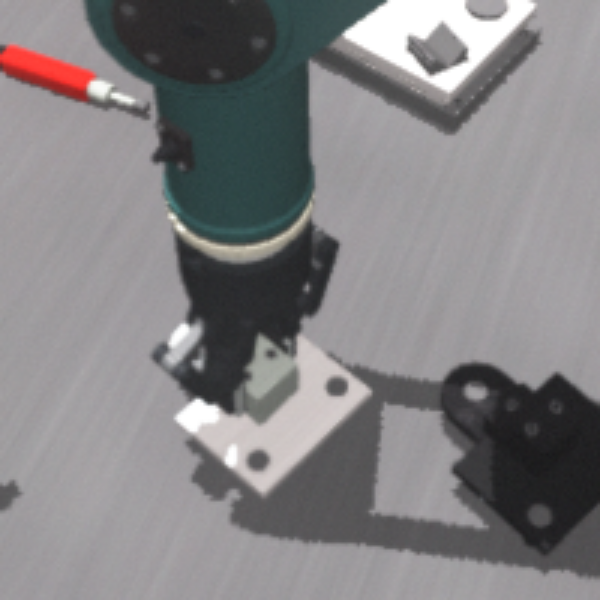

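Request:
{"method": "apply_moves", "body": {"moves": "-0.2 0 0 0;-0.5 0 0 0;-1 0 0 0;-1.6 0 0 0;-2.1 0 0 0;-2.4 0 0 0;-2.4 0 0 0;-2.4 0 0 0;-2.4 0 0 0"}}

```text
t: 5.23
ee_pos: [484.5, 197.3, 301.5]
tcp_rot: [0.694, 0.133, 0.695, -0.134]
ft_force: [0.3, -0.2, -7.8]
grip_width: 34.9
```

```bash
python3 -c "
from h import *
to(493.5,-165.9,300,1.278)
from cell import r
for n in('top','side'):
    f=r.capture(n)['frame'];f=f[160:330,150:320] if n=='top' else f[160:360,150:350];cv2.imwrite(f'pics/{n}4.png',cv2.resize(f,None,fx=3,fy=3))
"
```

```text
t 5.23 pos [484.54 197.34 301.55] ang 1.1913 units [ 0.043 -8.352  3.572] turn -0.827 F [ 0.27 -0.19 -7.84] M [0.027 0.009 0.011] grip 34.87 down [-2.7e-03 -6.0e-04 -1.0e+00]
```

View pics/side4.png

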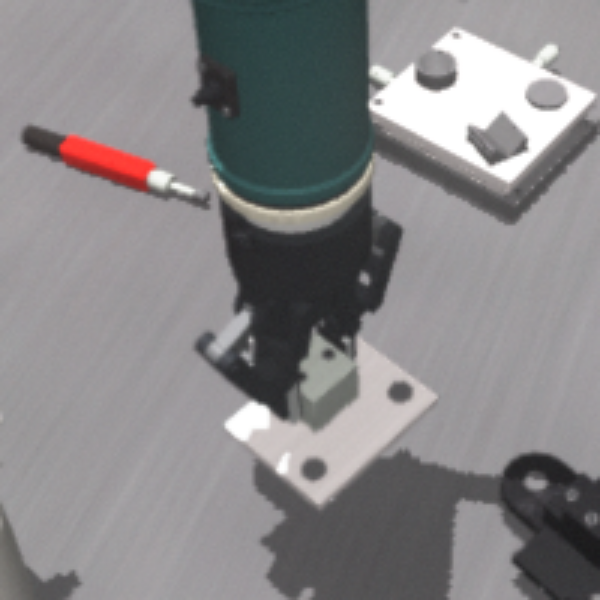

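View pics/top4.png

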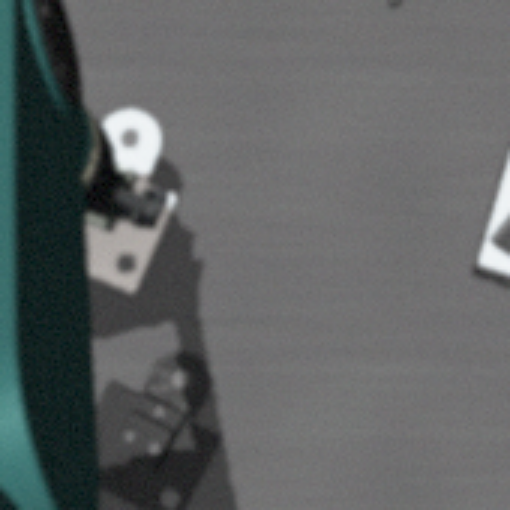

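```bash
cat > fit1.py <<'E'
from h import *
k=.33
z=32+301.55-207.12
o=[("side",254.0,316.1,-40,36,z),("side",283.4,290.4,-40,-36,z),("side",256.8,327.8,-56,50,z),("side",295.5,292.7,-56,-50,z),("top",193.4,206.1,46,0,z),("top",191.8,247.4,-40,-36,z),("top",195,257.8,-56,-50,z)]
o=[(a,u-k,v-k,x,y,zz) for a,u,v,x,y,zz in o]
for dz in(-3,0,3):
    b=fit([(*q[:5],q[5]+dz) for q in o],[484,197,-.38]);print(dz,b[0],b[1].round(1).tolist())
E
python3 fit1.py
```

```text
-3 [ 4.85425159e+02  1.96428721e+02 -3.84921279e-01] [[0.7, 0.9], [0.1, 1.1], [-1.3, 0.1], [-0.0, -0.9], [0.3, 0.1], [0.6, 0.4], [0.2, -0.8]]
0 [ 4.84954766e+02  1.97061440e+02 -3.84248976e-01] [[0.8, 0.4], [0.2, 0.5], [-1.2, -0.4], [0.1, -1.5], [-0.2, 0.1], [0.0, 0.5], [-0.4, -0.7]]
3 [ 4.84436948e+02  1.97931914e+02 -3.83179907e-01] [[0.8, -0.1], [0.3, -0.1], [-1.1, -0.8], [0.3, -2.1], [-0.9, 0.0], [-0.6, 0.6], [-1.0, -0.5]]
```

Request:
{"method": "apply_moves", "body": {"moves": "0 -0.3 0.1 -0.1;0 -1 0.4 -0.2;0 -1.8 0.75 -0.3;0 -2.6 1.1 -0.4;0 -3.4 1.45 -0.5;0 -4.2 1.8 -0.6;0 -5 2.15 -0.7;0 -5.8 2.5 -0.83;0 -6.6 2.8 -0.83;0 -7.3 3.1 -0.83;0 -7.9 3.4 -0.83;0 -8.25 3.5 -0.83;0 -8.35 3.57 -0.83;0 -8.35 3.57 -0.83;0 -8.35 3.57 -0.83;0 -8.35 3.57 -0.83;0 -8.35 3.57 -0.83"}}

```text
t: 6.75
ee_pos: [494.2, -164.3, 302.4]
tcp_rot: [0.699, 0.103, 0.7, -0.102]
ft_force: [-0.0, -1.2, -6.3]
grip_width: 35.2
```

```bash
python3 -c "
from h import *
to(493.1,-165.7,285,1.278)
from cell import r
for n in('top','side'):
    f=r.capture(n)['frame'];cv2.imwrite(f'pics/{n}5raw.png',f);f=f[150:320,260:430] if n=='top' else f[110:260,220:370];cv2.imwrite(f'pics/{n}5.png',cv2.resize(f,None,fx=4,fy=4,interpolation=cv2.INTER_CUBIC)[:600])
"
```

```text
t 6.75 pos [ 494.19 -164.3   302.4 ] ang 1.2796 units [ 0.435 -0.042 -0.015] turn 0.016 F [-0.02 -1.2  -6.33] M [ 0.037  0.018 -0.027] grip 35.22 down [-9.e-04  9.e-04 -1.e+00]
```

View pics/side5.png

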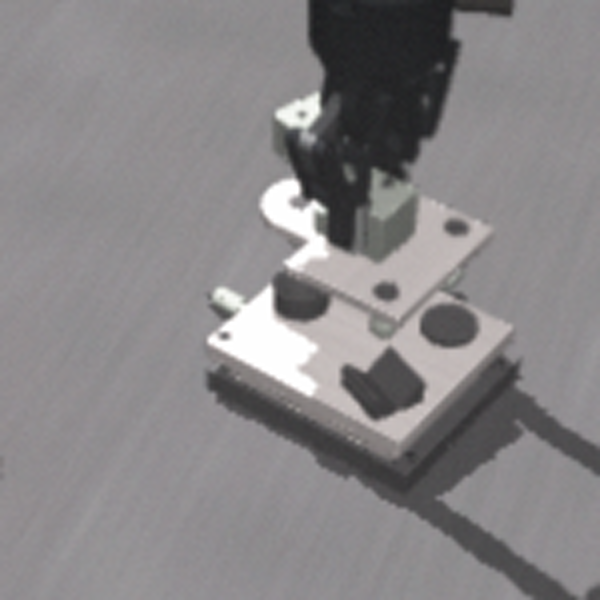

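View pics/top5.png

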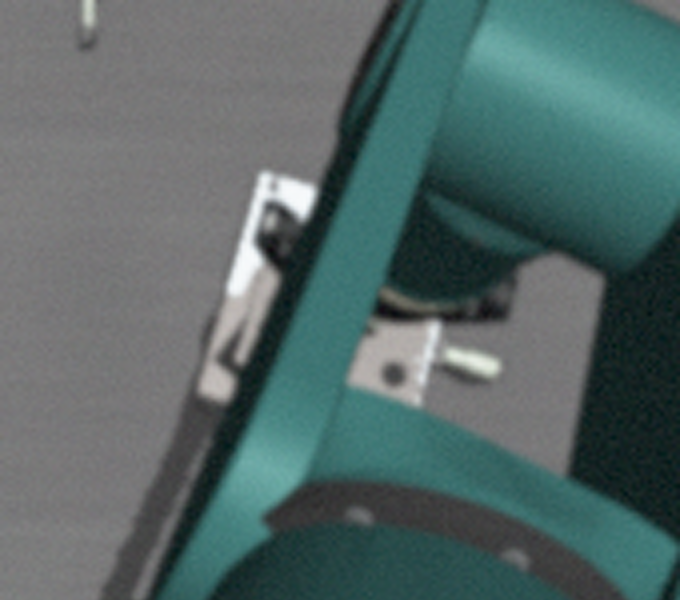

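```bash
cat > fit2.py <<'E'
from h import *
k=.375
z=32+302.4-207.12
o=[("side",316.5,182.75,-40,36,z),("side",334,166.75,-40,-36,z),("side",294.5,160.25,46,0,z),("side",319.75,191.2,-56,50,z),("side",343.5,168,-56,-50,z),("top",260+395/4,150+375/4,-40,-36,z)]
o=[(a,u-k,v-k,x,y,zz) for a,u,v,x,y,zz in o]
for oo in(o,o[:3],o[:5]):
    b=fit(oo,[484,-167,-.3]);print(b[0],b[1].round(1).tolist())
E
python3 fit2.py
```

```text
[ 4.95117839e+02 -1.64252375e+02 -2.87951143e-01] [[0.3, 0.5], [0.1, 0.4], [0.6, 0.5], [-0.4, -1.7], [-0.4, -1.2], [-0.3, 0.0]]
[ 4.96336890e+02 -1.65590957e+02 -2.86938519e-01] [[0.0, -0.0], [-0.2, -0.1], [0.3, 0.1]]
[ 4.94960534e+02 -1.63622639e+02 -2.89945303e-01] [[0.3, 0.7], [0.1, 0.6], [0.6, 0.7], [-0.5, -1.5], [-0.4, -1.0]]
```

Request:
{"method": "apply_moves", "body": {"moves": "0.2 -0.04 -0.01 0;0.4 -0.04 -0.01 0;0.6 -0.04 -0.01 0;0.75 -0.04 -0.01 0;0.85 -0.04 -0.01 0;0.85 -0.04 -0.01 0;0.85 -0.04 -0.01 0"}}

```text
t: 7.43
ee_pos: [493.5, -167.0, 268.2]
tcp_rot: [0.699, 0.103, 0.7, -0.103]
ft_force: [0.4, -0.2, -6.6]
grip_width: 35.1
```

```bash
python3 -c "
from h import *
to(493.1,-165.7,260.4,1.278)
from cell import r
for n in('side',):
    f=r.capture(n)['frame'];cv2.imwrite(f'pics/{n}6raw.png',f);f=f[110:260,220:370];cv2.imwrite(f'pics/{n}6.png',cv2.resize(f,None,fx=4,fy=4,interpolation=cv2.INTER_CUBIC)[:600])
"
```

```text
t 7.43 pos [ 493.47 -166.96  268.25] ang 1.2782 units [ 0.196  0.027 -0.018] turn 0.002 F [ 0.42 -0.2  -6.57] M [ 0.032 -0.017 -0.011] grip 35.11 down [-9.e-04  5.e-04 -1.e+00]
```

View pics/side6.png

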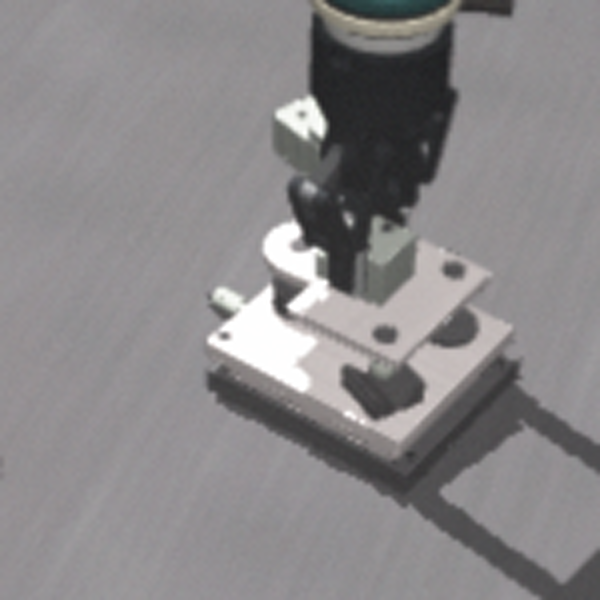

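Request:
{"method": "apply_moves", "body": {"moves": "0.02 0.03 -0.02 0;0.04 0.03 -0.02 0;0.06 0.03 -0.02 0;0.08 0.03 -0.02 0;0.08 0.03 -0.02 0;0.08 0.03 -0.02 0"}}

```text
t: 7.98
ee_pos: [493.1, -165.6, 265.5]
tcp_rot: [0.7, 0.103, 0.7, -0.103]
ft_force: [-0.3, 0.3, -6.8]
grip_width: 35.2
```

```bash
python3 -c "
from h import *
to(493.1,-165.7,260.4,1.278)"
```

```text
t 7.98 pos [ 493.15 -165.6   265.54] ang 1.2783 units [ 0.129 -0.003 -0.   ] turn 0.003 F [-0.33  0.29 -6.84] M [-0.028  0.019  0.049] grip 35.15 down [ 0.e+00  1.e-04 -1.e+00]
```

No contact yet at 5 mm above home. I'll lower in small steps.

Request:
{"method": "apply_moves", "body": {"moves": "0.01 0 0 0;0.02 0 0 0;0.03 0 0 0;0.03 0 0 0;0.03 0 0 0"}}

```text
t: 8.4
ee_pos: [493.1, -165.6, 264.3]
tcp_rot: [0.7, 0.103, 0.7, -0.103]
ft_force: [-0.6, -0.3, -6.9]
grip_width: 35.0
```

```bash
python3 -c "
from h import *
to(493.1,-165.7,260.4,1.278)"
```

```text
t 8.4 pos [ 493.15 -165.59  264.27] ang 1.2783 units [ 0.097 -0.003 -0.   ] turn 0.003 F [-0.65 -0.26 -6.89] M [-0.005 -0.034  0.012] grip 34.97 down [-1.e-04  1.e-04 -1.e+00]
```

Request:
{"method": "apply_moves", "body": {"moves": "0.01 0 0 0;0.02 0 0 0;0.025 0 0 0;0.025 0 0 0;0.025 0 0 0"}}

```text
t: 8.82
ee_pos: [493.1, -165.6, 263.3]
tcp_rot: [0.7, 0.103, 0.7, -0.103]
ft_force: [-0.3, 0.6, -7.0]
grip_width: 35.5
```

```bash
python3 -c "
from h import *
to(493.1,-165.7,260.4,1.278)"
```

```text
t 8.82 pos [ 493.12 -165.55  263.27] ang 1.2783 units [ 0.072 -0.004  0.001] turn 0.003 F [-0.29  0.64 -7.02] M [ 0.01  -0.049  0.03 ] grip 35.53 down [-1.e-04  2.e-04 -1.e+00]
```

Request:
{"method": "apply_moves", "body": {"moves": "0.01 0 0 0;0.015 0 0 0;0.02 0 0 0;0.02 0 0 0;0.02 0 0 0"}}

```text
t: 9.23
ee_pos: [493.2, -165.6, 262.5]
tcp_rot: [0.7, 0.103, 0.7, -0.103]
ft_force: [0.5, -1.0, -7.2]
grip_width: 35.3
```

```bash
python3 -c "
from h import *
to(493.1,-165.7,260.4,1.278)"
```

```text
t 9.23 pos [ 493.15 -165.57  262.48] ang 1.2783 units [ 0.052 -0.003 -0.   ] turn 0.003 F [ 0.53 -0.97 -7.24] M [-0.007 -0.004 -0.042] grip 35.3 down [-0.e+00  1.e-04 -1.e+00]
```

Request:
{"method": "apply_moves", "body": {"moves": "0.005 0 0 0;0.01 0 0 0;0.0125 0 0 0;0.0125 0 0 0;0.0125 0 0 0"}}

```text
t: 9.65
ee_pos: [493.1, -165.6, 262.0]
tcp_rot: [0.7, 0.103, 0.7, -0.103]
ft_force: [0.8, -0.3, -6.6]
grip_width: 35.1
```

```bash
python3 -c "
from h import *
to(493.1,-165.7,260.4,1.278)"
```

```text
t 9.65 pos [ 493.14 -165.58  261.99] ang 1.2783 units [ 0.04  -0.003 -0.   ] turn 0.003 F [ 0.77 -0.32 -6.63] M [-0.024  0.001 -0.016] grip 35.12 down [-1.e-04  1.e-04 -1.e+00]
```

Request:
{"method": "apply_moves", "body": {"moves": "0.005 0 0 0;0.01 0 0 0;0.0125 0 0 0;0.0125 0 0 0;0.0125 0 0 0"}}

```text
t: 10.07
ee_pos: [493.1, -165.6, 261.5]
tcp_rot: [0.7, 0.103, 0.7, -0.103]
ft_force: [-0.2, 0.5, -6.8]
grip_width: 35.2
```

```bash
python3 -c "
from h import *
to(493.1,-165.7,260.4,1.278)"
```

```text
t 10.07 pos [ 493.14 -165.6   261.55] ang 1.2783 units [ 0.029 -0.003 -0.   ] turn 0.003 F [-0.25  0.47 -6.83] M [-0.06   0.057  0.021] grip 35.15 down [-0.e+00  1.e-04 -1.e+00]
```

Request:
{"method": "apply_moves", "body": {"moves": "0.005 0 0 0;0.01 0 0 0;0.0125 0 0 0;0.0125 0 0 0;0.0125 0 0 0"}}

```text
t: 10.48
ee_pos: [493.2, -165.6, 261.3]
tcp_rot: [0.7, 0.103, 0.699, -0.103]
ft_force: [-2.7, 0.9, -0.2]
grip_width: 35.3
```

```bash
python3 -c "
from h import *
to(493.1,-165.7,260.4,1.278)"
```

```text
t 10.48 pos [ 493.18 -165.59  261.31] ang 1.2784 units [ 0.023 -0.003 -0.001] turn 0.004 F [-2.72  0.85 -0.24] M [0.125 0.244 0.015] grip 35.3 down [ 2.e-04 -1.e-04 -1.e+00]
```

Request:
{"method": "apply_moves", "body": {"moves": "-0.005 0 0 0;-0.005 0 -0.01 0;0 0 -0.0175 0;0 0 -0.0175 0;0 0 -0.0175 0"}}

```text
t: 10.9
ee_pos: [492.8, -165.6, 261.1]
tcp_rot: [0.7, 0.103, 0.699, -0.103]
ft_force: [-0.2, -1.8, -2.5]
grip_width: 35.6
```

```bash
cat >> h.py <<'E'
def fs(yaw=-0.293,w=6.85):
    o,T=state();c,s=np.cos(yaw),np.sin(yaw);Q=np.array([[c,s,0],[-s,c,0],[0,0,1]])
    F=Q@(o["ft_force"]+[0,0,w]);M=Q@o["wrist_torque"];p=Q@(o["ee_pos"]-[493.48,-165.89,0])
    print("t",round(o["t"],2),"p stage",p.round(2),"F",F.round(2),"M",M.round(3),"grip",round(o["grip_width"],2))
E
python3 -c "
from h import *
fs()"
```

```text
t 10.9 p stage [-7.6000e-01  5.0000e-02  2.6112e+02] F [ 0.35 -1.75  4.36] M [-0.138 -0.078 -0.012] grip 35.62
```

Request:
{"method": "apply_moves", "body": {"moves": "0 -0.005 0 0;0 -0.01 0 0;0 -0.0125 0 0;0 -0.0125 0 0"}}

```text
t: 11.23
ee_pos: [492.4, -165.9, 260.8]
tcp_rot: [0.7, 0.103, 0.7, -0.103]
ft_force: [0.7, -0.9, -5.2]
grip_width: 34.9
```

```bash
python3 -c "
from h import *
fs()"
```

```text
t 11.23 p stage [ -1.08  -0.3  260.82] F [ 0.94 -0.68  1.6 ] M [-0.095 -0.233 -0.029] grip 34.9
```

Request:
{"method": "apply_moves", "body": {"moves": "0.005 0 0.003 0;0.01 -0.003 0.003 0;0.01 -0.005 0.003 0;0.01 -0.005 0.003 0"}}

```text
t: 11.57
ee_pos: [492.3, -166.0, 260.7]
tcp_rot: [0.7, 0.103, 0.7, -0.103]
ft_force: [0.3, -0.2, -2.7]
grip_width: 35.0
```

```bash
python3 -c "
from h import *
fs()"
```

```text
t 11.57 p stage [ -1.06  -0.4  260.66] F [ 0.37 -0.08  4.14] M [ 0.097 -0.053  0.009] grip 35.03
```

Request:
{"method": "apply_moves", "body": {"moves": "0.005 0 0 0;0.01 0 0 0;0.01 0 0 0;0.01 0 0 0"}}

```text
t: 11.9
ee_pos: [492.4, -166.0, 260.5]
tcp_rot: [0.7, 0.103, 0.7, -0.103]
ft_force: [-0.6, 0.0, 5.0]
grip_width: 35.3
```

```bash
python3 -c "
from h import *
fs()"
```

```text
t 11.9 p stage [ -1.04  -0.42 260.54] F [-0.58 -0.17 11.85] M [0.28  0.288 0.05 ] grip 35.27
```

Request:
{"method": "apply_moves", "body": {"moves": "-0.005 0.005 0 0;-0.005 0.01 0 0;-0.005 0.01 0 0"}}

```text
t: 12.15
ee_pos: [492.5, -165.9, 260.6]
tcp_rot: [0.7, 0.103, 0.7, -0.103]
ft_force: [-2.3, -1.3, 5.1]
grip_width: 35.3
```

```bash
python3 -c "
from h import *
fs()"
```

```text
t 12.15 p stage [ -0.99  -0.27 260.57] F [-1.84 -1.9  11.96] M [-0.169  0.22  -0.003] grip 35.26
```

Request:
{"method": "apply_moves", "body": {"moves": "0 -0.01 0 0;0 -0.02 0 0;0 -0.02 0 0"}}

```text
t: 12.4
ee_pos: [492.3, -166.2, 260.5]
tcp_rot: [0.7, 0.103, 0.7, -0.103]
ft_force: [-2.1, 2.1, 5.2]
grip_width: 35.2
```

```bash
python3 -c "
from h import *
fs()"
```

```text
t 12.4 p stage [ -1.01  -0.63 260.5 ] F [-2.6   1.41 12.01] M [ 0.407  0.26  -0.007] grip 35.24
```

Request:
{"method": "apply_moves", "body": {"moves": "0 0.01 0.005 0;0 0.01 0.01 0;0 0.01 0.01 0"}}

```text
t: 12.65
ee_pos: [492.5, -166.1, 260.5]
tcp_rot: [0.699, 0.103, 0.7, -0.103]
ft_force: [-3.2, 1.1, 6.1]
grip_width: 35.4
```

```bash
python3 -c "
from h import *
fs()"
```

```text
t 12.65 p stage [ -0.86  -0.44 260.5 ] F [-3.38  0.14 12.9 ] M [0.019 0.412 0.007] grip 35.41
```

Request:
{"method": "apply_moves", "body": {"moves": "0 0 -0.01 0;0 0 -0.02 0;0 0 -0.02 0"}}

```text
t: 12.9
ee_pos: [492.2, -166.0, 260.5]
tcp_rot: [0.7, 0.103, 0.699, -0.103]
ft_force: [-0.3, 0.0, 4.1]
grip_width: 35.0
```

```bash
python3 -c "
from h import *
fs()"
```

```text
t 12.9 p stage [ -1.17  -0.47 260.53] F [-0.26 -0.06 10.95] M [0.206 0.11  0.052] grip 35.01
```

Request:
{"method": "apply_moves", "body": {"moves": "-0.005 0 0 0;-0.007 0 0 0;-0.007 0 0 0;-0.007 0 0 0"}}

```text
t: 13.23
ee_pos: [492.2, -166.0, 260.6]
tcp_rot: [0.7, 0.103, 0.699, -0.103]
ft_force: [0.8, 0.3, 0.6]
grip_width: 35.1
```

```bash
python3 -c "
from h import *
fs()
from cell import r
for n in('side',):
    f=r.capture(n)['frame'];f=f[110:260,220:370];cv2.imwrite(f'pics/{n}7.png',cv2.resize(f,None,fx=4,fy=4,interpolation=cv2.INTER_CUBIC)[:600])
"
```

```text
t 13.23 p stage [ -1.15  -0.48 260.58] F [0.73 0.54 7.45] M [ 0.243 -0.215  0.002] grip 35.07
```

View pics/side7.png

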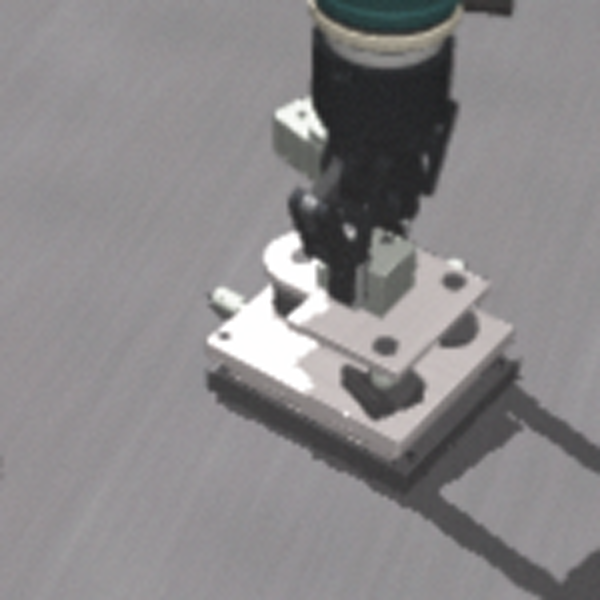

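Nose and left foot bear evenly, lateral forces are near zero and the load is about the carrier's weight. I'm releasing it now.

Request:
{"method": "apply_moves", "body": {"moves": "0 0 0 0;0 0 0 0;0 0 0 0;0 0 0 0;0 0 0 0;0 0 0 0", "fingers": 0.55, "grip_force": 20}}

```text
t: 13.78
ee_pos: [491.9, -166.0, 260.7]
tcp_rot: [0.699, 0.103, 0.7, -0.103]
ft_force: [-0.2, -0.2, 0.2]
grip_width: 47.0
```

```bash
python3 -c "
from h import *
fs()
from cell import r
for n in('side',):
    f=r.capture(n)['frame'];f=f[110:260,220:370];cv2.imwrite(f'pics/{n}8.png',cv2.resize(f,None,fx=4,fy=4,interpolation=cv2.INTER_CUBIC)[:600])
"
```

```text
t 13.78 p stage [ -1.45  -0.5  260.66] F [-0.12 -0.27  7.02] M [ 0.027 -0.026 -0.053] grip 47.03
```

View pics/side8.png

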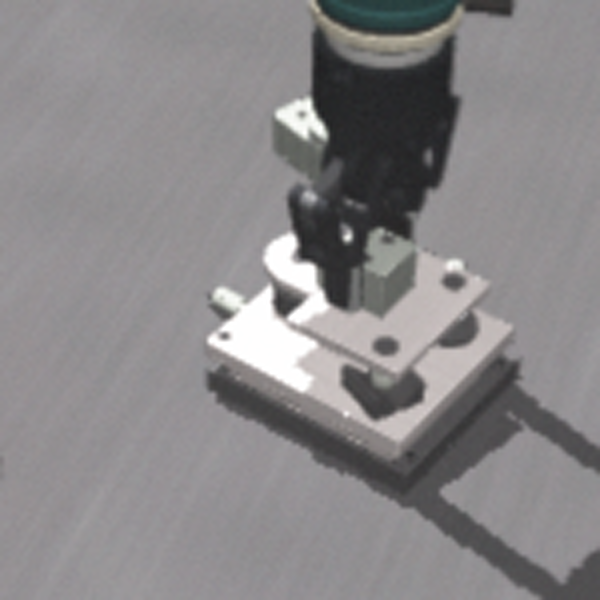

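Request:
{"method": "apply_moves", "body": {"moves": "0 0 0 0;0 0 0 0;0 0 0 0;-0.1 0 0 0;-0.3 0 0 0;-0.7 0 0 0;-1.3 0 0 0;-2 0 0 0;-2.7 0 0 0;-3.2 0 0 0;-3.5 0 0 0;-3.5 0 0 0", "fingers": 0.8}}

```text
t: 14.83
ee_pos: [492.9, -166.4, 404.5]
tcp_rot: [0.702, 0.102, 0.697, -0.104]
ft_force: [1.0, 0.5, -0.8]
grip_width: 68.5
```

```bash
python3 -c "
from h import *
to(400,100,400,1.4)"
```

```text
t 14.83 pos [ 492.9  -166.36  404.52] ang 1.2784 units [ 0.08   5.707 -4.144] turn -1.161 F [ 1.02  0.47 -0.77] M [-0.01  -0.039  0.005] grip 68.48 down [ 0.006  -0.0029 -1.    ]
```

Request:
{"method": "apply_moves", "body": {"moves": "0 0.5 -0.2 0;0 1.4 -0.6 0;0 2.3 -1 0;0 3.2 -1.4 0;0 4 -1.8 0;0 4.8 -2.2 0;0 5.5 -2.6 0;0 6 -2.8 0;0 6 -2.8 0;0 6 -2.8 0"}}

```text
t: 15.67
ee_pos: [453.4, 96.9, 400.2]
tcp_rot: [0.699, 0.102, 0.7, -0.102]
ft_force: [-0.4, -1.2, -0.2]
grip_width: 68.4
```

```bash
python3 -c "
from h import *
from cell import r
to(400,100,400,1.4)
def crop(im,x,y,w,h,k,name):
    o=cv2.resize(im[y:y+h,x:x+w],None,fx=k,fy=k,interpolation=cv2.INTER_CUBIC);cv2.imwrite(f'pics/{name}.png',o)
s=r.capture('side')['frame'];t=r.capture('top')['frame'];cv2.imwrite('pics/side9raw.png',s);cv2.imwrite('pics/top9raw.png',t)
crop(s,260,150,100,75,8,'side9');crop(t,295,180,90,90,6,'top9')
"
```

```text
t 15.67 pos [453.43  96.94 400.25] ang 1.2812 units [ 0.007 -0.308 -1.302] turn -1.134 F [-0.41 -1.21 -0.17] M [ 0.042  0.043 -0.03 ] grip 68.4 down [-8.e-04 -3.e-04 -1.e+00]
```

View pics/side9.png

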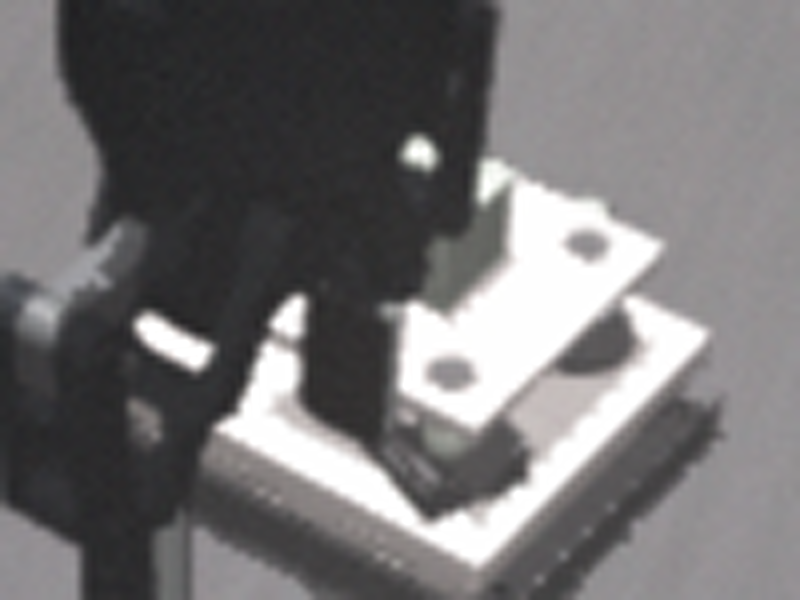

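View pics/top9.png

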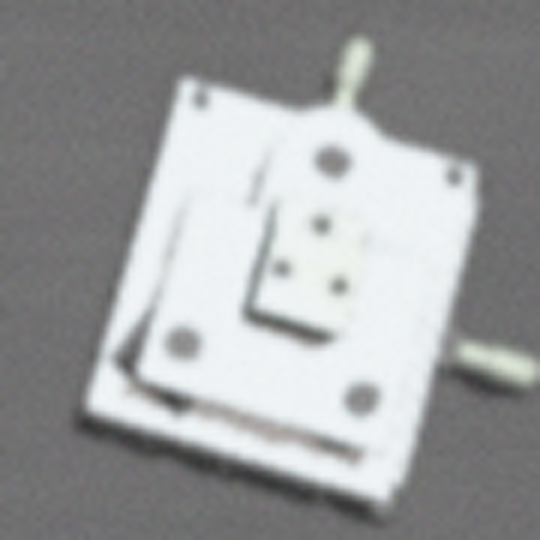

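View pics/top9raw.png

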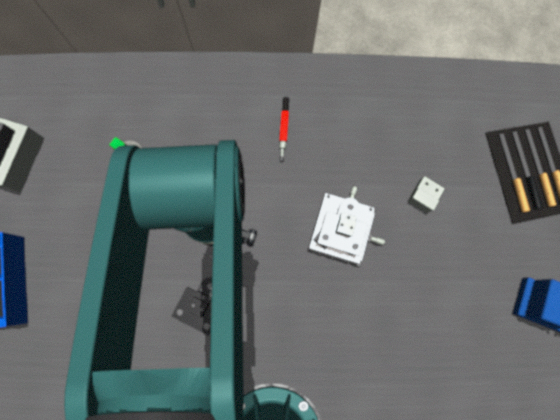

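Request:
{"method": "apply_moves", "body": {"moves": "0 0.7 0 0;0 1.5 0 0;0 2.3 0 0;0 3 0 0;0 3 0 0;0 3 0 0"}}

```text
t: 16.27
ee_pos: [489.4, 210.8, 400.3]
tcp_rot: [0.7, 0.103, 0.7, -0.103]
ft_force: [-0.6, -0.0, 0.1]
grip_width: 68.5
```

```bash
python3 -c "
from h import *
from cell import r
to(400,100,400,1.4)
s=r.capture('side')['frame'];cv2.imwrite('pics/side10raw.png',s)
o=cv2.resize(s[145:225,260:360],None,fx=8,fy=8,interpolation=cv2.INTER_CUBIC)[:600];cv2.imwrite('pics/side10.png',o)
"
```

```text
t 16.27 pos [489.36 210.8  400.29] ang 1.2788 units [ 0.009 -3.296 -1.342] turn -1.157 F [-0.61 -0.03  0.07] M [-0.033  0.041  0.034] grip 68.52 down [-3.e-04 -5.e-04 -1.e+00]
```

View pics/side10.png

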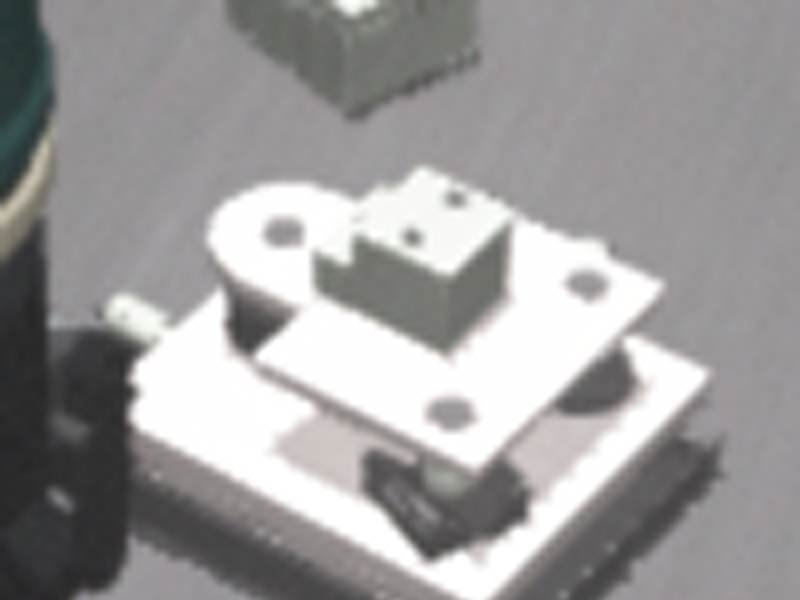

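View pics/side10raw.png

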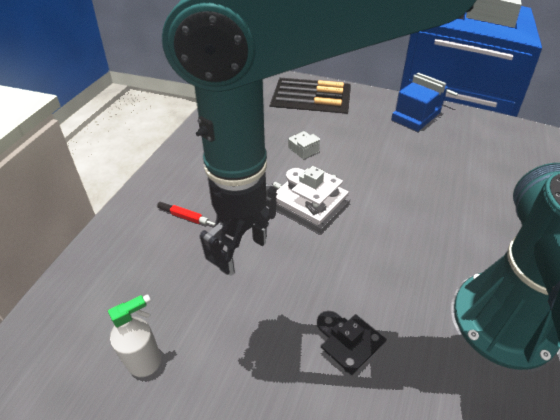

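```bash
cat > tri.py <<'E'
from h import *
S=[(285,232),(451,412),(588,284)];T=[(333,161),(183,343),(361,398)]
P=[]
for a,b in zip(S,T):
    s=np.array([260,145])+(np.array(a)+.5)/8-.5;t=np.array([295,180])+(np.array(b)+.5)/6-.5
    q=least_squares(lambda X:np.concatenate([proj(X,"side")[0]-s,proj(X,"top")[0]-t]),[490,-165,85]);print(q.x.round(2),q.fun.round(2));P.append(q.x)
P=np.array(P);m=(P[1]+P[2])/2;d=P[0]-m;c=m+d*40/86;print("centre",c,"yaw",np.arctan2(d[1],d[0]))
# same for carrier on bench (z 32) as control
S=[(238.25,304.75),(256.1,343.25),(282.5,318.9)];T=[(200.75,213.25),(172.75,239.6),(199.6,250.75)]
for s,t in zip(S,T):
    s=np.array(s)-.44;t=np.array(t)-.44
    q=least_squares(lambda X:np.concatenate([proj(X,"side")[0]-s,proj(X,"top")[0]-t]),[490,165,35]);print(q.x.round(2),q.fun.round(2))
E
python3 tri.py
```

```text
[ 537.86 -179.85   85.57] [-0.04 -0.01  0.01  0.03]
[ 465.93 -119.73   86.52] [ 0.07  0.02 -0.01 -0.08]
[ 444.88 -188.27   86.67] [-0.02 -0.    0.    0.02]
centre [ 493.75335464 -166.02309206   86.11957576] yaw -0.30383740507487733
[529.27 179.9   32.23] [ 0.1   0.03 -0.02 -0.12]
[463.16 245.61  32.59] [ 0.03  0.01 -0.01 -0.04]
[436.36 178.84  32.45] [-0.09 -0.02  0.02  0.12]
```

```bash
cat > blob.py <<'E'
from h import *
def cen(im,x,y,rad=4.5):
    g=cv2.cvtColor(im,cv2.COLOR_BGR2GRAY).astype(float)
    c=np.array([x,y],float)
    for _ in range(6):
        yy,xx=np.mgrid[int(c[1])-7:int(c[1])+8,int(c[0])-7:int(c[0])+8]
        p=g[yy,xx];d=np.hypot(xx-c[0],yy-c[1]);ring=(d>rad)&(d<rad+1.5);w=np.clip(np.median(p[ring])-p-12,0,None)*(d<rad)
        c=np.array([(w*xx).sum(),(w*yy).sum()])/w.sum()
    return c
def tri(s,t,x0): 
    q=least_squares(lambda X:np.concatenate([proj(X,"side")[0]-s,proj(X,"top")[0]-t]),x0);return q.x,q.fun
def run(si,ti,S,T,x0):
    for s,t in zip(S,T):
        a=cen(si,*s);b=cen(ti,*t);x,f=tri(a,b,x0);print(a.round(2),b.round(2),x.round(2),f.round(2))
I=cv2.imread
run(I("pics/side10raw.png"),I("pics/top9raw.png"),[(295.1,173.5),(315.9,196),(333,180)],[(350,206.3),(325,236.7),(354.7,245.8)],[490,-165,85])
run(I("pics/side0.png"),I("pics/top0.png"),[(237.8,304.3),(255.6,342.8),(282,318.4)],[(200.3,212.8),(172.3,239.1),(199.1,250.3)],[490,165,35])
E
python3 blob.py
```

```text
[295.01 173.63] [350.   206.54] [ 537.9  -179.63   85.44] [ 0.1   0.02 -0.02 -0.09]
[315.89 196.26] [325.07 236.79] [ 465.97 -119.78   85.84] [ 0.09  0.02 -0.01 -0.09]
[333.07 180.02] [354.85 246.06] [ 444.72 -188.49   86.63] [ 0.05  0.01 -0.01 -0.05]
[237.7  304.35] [200.25 212.82] [529.35 180.07  32.25] [ 0.13  0.04 -0.03 -0.17]
[255.74 342.83] [172.41 239.2 ] [463.09 245.43  32.28] [ 0.03  0.01 -0.01 -0.04]
[282.12 318.43] [199.29 250.54] [436.12 178.61  32.26] [ 0.01  0.   -0.   -0.01]
```

```bash
cat >> blob.py <<'E'
print("--- rigid 6dof / level fits")
L=np.array([[46,0,-16],[-40,36,-16],[-40,-36,-16.]])
def rig(si,ti,S,T,x0,zs):
    a=[cen(si,*s) for s in S];b=[cen(ti,*t) for t in T]
    def f(p,tilt=True):
        Rm=R.from_euler("zyx",[p[2],p[4],p[5]] if tilt else [p[2],0,0]).as_matrix();X=L@Rm.T+np.array([p[0],p[1],p[3]])
        return np.concatenate([(proj(X,"side")-a).ravel(),(proj(X,"top")-b).ravel()])
    q=least_squares(f,x0+[zs,0,0]);Rm=R.from_euler("zyx",[q.x[2],q.x[4],q.x[5]]).as_matrix()
    print(q.x.round(4),"rms",np.sqrt((q.fun**2).mean()).round(3),"z",(L@Rm.T+q.x[3])[:,2].round(2)+16, q.fun.round(2))
    J=q.jac;C=np.linalg.inv(J.T@J);print("sd per 0.1px: z",.1*C[3,3]**.5,"pitch*72mm",.1*C[4,4]**.5*72,"roll*72",.1*C[5,5]**.5*72)
    g=lambda p:f([p[0],p[1],p[2],zs,0,0]);q=least_squares(g,x0);print("level",q.x.round(4),"rms",np.sqrt((q.fun**2).mean()).round(3),q.fun.round(2))
rig(I("pics/side10raw.png"),I("pics/top9raw.png"),[(295.1,173.5),(315.9,196),(333,180)],[(350,206.3),(325,236.7),(354.7,245.8)],[493,-165,-.3],101.3)
rig(I("pics/side0.png"),I("pics/top0.png"),[(237.8,304.3),(255.6,342.8),(282,318.4)],[(200.3,212.8),(172.3,239.1),(199.1,250.3)],[486,197,-.38],48.)
E
python3 blob.py | sed -n '/---/,$p'
```

```text
--- rigid 6dof / level fits
[ 4.937880e+02 -1.658247e+02 -2.979000e-01  1.019587e+02  6.800000e-03
 -7.100000e-03] rms 0.074 z [101.75 101.82 102.45] [ 0.17 -0.01  0.08  0.02 -0.    0.02 -0.07 -0.02 -0.01 -0.11  0.03 -0.11]
sd per 0.1px: z 0.2613765276190376 pitch*72mm 0.3581401240158559 roll*72 0.4246427984260016
level [ 4.937991e+02 -1.662490e+02 -2.962000e-01] rms 0.118 [ 0.14  0.06  0.09  0.09 -0.06  0.27 -0.01 -0.04  0.11 -0.1   0.09 -0.12]
[ 4.867271e+02  1.971107e+02 -3.821000e-01  4.824010e+01  1.400000e-03
  2.000000e-03] rms 0.069 z [48.15 48.37 48.27] [ 0.14  0.03  0.06  0.01 -0.03  0.01  0.01 -0.18 -0.03 -0.01 -0.02 -0.03]
sd per 0.1px: z 0.25043600967207197 pitch*72mm 0.38926275654569803 roll*72 0.49491934693389833
level [ 4.867518e+02  1.970887e+02 -3.820000e-01] rms 0.076 [ 0.13  0.04  0.06  0.07 -0.04  0.05  0.04 -0.18  0.03 -0.01  0.03 -0.04]
```

```bash
cat > avg.py <<'E'
from h import *
from cell import r
for n in("side","top"):
    m=np.mean([r.capture(n)["frame"].astype(float) for _ in range(10)],0);cv2.imwrite(f"pics/avg_{n}.png",m.round().astype(np.uint8))
o=r.observe();print(o["t"],o["joint_velocities"].round(4))
E
python3 avg.py; sed -e 's#pics/side10raw#pics/avg_side#;s#pics/top9raw#pics/avg_top#' blob.py > blob2.py; python3 blob2.py
```

```text
17.3167 [-0.0009  0.0009  0.0016 -0.0021 -0.     -0.0008]
[295.01 173.62] [350.01 206.55] [ 537.89 -179.64   85.44] [ 0.1   0.03 -0.02 -0.1 ]
[315.89 196.26] [325.06 236.78] [ 465.97 -119.75   85.88] [ 0.09  0.02 -0.01 -0.09]
[333.08 180.01] [354.84 246.05] [ 444.72 -188.44   86.7 ] [ 0.05  0.01 -0.01 -0.05]
[237.7  304.35] [200.25 212.82] [529.35 180.07  32.25] [ 0.13  0.04 -0.03 -0.17]
[255.74 342.83] [172.41 239.2 ] [463.09 245.43  32.28] [ 0.03  0.01 -0.01 -0.04]
[282.12 318.43] [199.29 250.54] [436.12 178.61  32.26] [ 0.01  0.   -0.   -0.01]
--- rigid 6dof / level fits
[ 4.937852e+02 -1.658024e+02 -2.982000e-01  1.019899e+02  7.100000e-03
 -7.300000e-03] rms 0.074 z [101.78 101.85 102.5 ] [ 0.18 -0.01  0.07  0.02 -0.    0.02 -0.07 -0.03 -0.01 -0.11  0.03 -0.1 ]
sd per 0.1px: z 0.2613593721215843 pitch*72mm 0.35816677386355156 roll*72 0.4247105287912014
level [ 4.937976e+02 -1.662457e+02 -2.965000e-01] rms 0.121 [ 0.15  0.07  0.08  0.09 -0.06  0.29 -0.01 -0.05  0.12 -0.09  0.1  -0.12]
[ 4.867271e+02  1.971107e+02 -3.821000e-01  4.824010e+01  1.400000e-03
  2.000000e-03] rms 0.069 z [48.15 48.37 48.27] [ 0.14  0.03  0.06  0.01 -0.03  0.01  0.01 -0.18 -0.03 -0.01 -0.02 -0.03]
sd per 0.1px: z 0.25043600967207197 pitch*72mm 0.38926275654569803 roll*72 0.49491934693389833
level [ 4.867518e+02  1.970887e+02 -3.820000e-01] rms 0.076 [ 0.13  0.04  0.06  0.07 -0.04  0.05  0.04 -0.18  0.03 -0.01  0.03 -0.04]
```

```bash
python3 - <<'E'
import sys,io,contextlib
with contextlib.redirect_stdout(io.StringIO()):
    from blob import *
for n in("side6","side7","side8"):
    c=cv2.imread(f"pics/{n}.png");c=cv2.resize(c,(150,150),interpolation=cv2.INTER_AREA)
    full=np.zeros((420,560,3),np.uint8);full[110:260,220:370]=c
    d=0 if n!="side6" else -3
    print(n,cen(full,316,196.2+d).round(2),cen(full,333,180.1+d).round(2))
a=cv2.imread("pics/avg_side.png");b=cv2.imread("pics/side10raw.png")
print(cen(a,316,196),cen(a,333,180))
# predicted pixel per mm
print(proj([[444.7,-188.4,85.3],[444.7,-188.4,86.3]],"side"))
E
```

```text
side6 [315.88 193.17] [333.11 176.78]
side7 [315.93 196.06] [333.01 179.91]
side8 [315.99 196.09] [333.04 179.9 ]
[315.89443378 196.2571977 ] [333.0757329  180.00977199]
[[333.07565435 180.47706745]
 [333.11129649 180.15821741]]
```

```bash
python3 -c "
from cell import r
print(r.job_done())"
```

```text
the job is handed in; nothing more can be done
None
```

The mould insert is on the stage's three seats, released, with the arm standing clear. I handed the job in at about 17.4 s; `job_done` gives no verdict.

**What I did:** I located the white carrier and the stage from both cameras and gripped the insert across its y faces. I lowered it onto the seats in steps of 1.2 mm or less. First contact came about 1 mm above home, on the cone's front flank. I moved it about 1 mm back and 0.5 mm to the right until the side forces vanished. The highest contact force I read was about 13 N, against the 25 N limit. These are readings at the end of each step, so a brief peak in between would not show.

**Checks that agreed:**
- **Height:** the tool settled within about 0.2 mm of the expected home height.
- **Centring:** nudges of ±0.4 mm in y pushed back evenly both ways. In x only the forward nudge pushed back, so I left it at the rearward end of that nudge. Height stayed constant throughout.
- **Load:** before release, with the nose and left feet carrying it, contact force was about 7 N, the carrier's weight, with under 1 N sideways.
- **Position:** the final pictures put the carrier within about 0.5 mm of the seat plate's measured centre. The angle matches within about 0.005 rad.
- **Bystanders:** they look unmoved in the pictures.

**Checks that disagreed or are less certain:**
- **Right foot:** it showed no load before release. Afterwards the cameras put it about 1 mm high (nose and left 0.2–0.5 mm), close to the 1.5 mm limit. I took this as camera error: the plate showed no visible drop on release and came down as far on the right as on the left. With its weight centred, the carrier should also rest on that foot. I did not probe the foot heights by touch.

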